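# Light up the drawing studio's light table

### The job

Light up the light table from its control console: first press the raised end of the rocker switch until it is fully over, then push the long bar key all the way down so that it stays down, and then press the round button fully down, keep it down for two seconds and let it come up again. Keep to that order, leave the square key unpressed, and do not move or pick up the jar, the brass weight or the tape roll that stand about; nothing needs to be grasped.

Things in the scene. Friction and masses are not known exactly. Their poses are not given: they have to be found in the camera images.
- console: Low grey console screwed to the white table, 116 mm (its x) by 344 mm (its y), 36 mm high; origin at the centre of its underside, z up. Four steel plates (tops 40 mm above the table) stand in a row on it at x = 0, y = -120, -40, 40, 120 mm, each with one white key in its centre: rocker, long bar, round button, square key. Which key is in which place changes from start to start.
- rocker (a joint): Rocker angle, rad: 0 off (starts at 0 to 0.04), 0.36 fully over; stays where left; takes about 1.5 N at 22 mm. White V-shaped rocker in a black frame 45 mm high, 26 mm wide, two flat 32 mm wings along the console's x; axis along its y at x = 0, 46 mm above the table. At 0 the -x wing is level (top at 48 mm), the +x wing slopes up to 59 mm; over, the +x wing is level at 48 mm.
- rocker_pad (a point): Point in the middle of the upper face of the rocker's +x wing (the raised one), 22 mm from the rocker's axis, 56 mm above the table at the start and 48 mm when fully over. It moves and tilts with the rocker.
- bar_key (a joint): How far the long bar key is pressed, m: 0 up (as it starts), 0.008 fully down. It takes about 3 N all the way and stays where it is left (it does not spring back).
- bar_top (a point): Centre of the top face of the long bar key, white, 20 mm along the console's x by 54 mm along its y; 52 mm above the table when up, 44 mm when down. Moves with the key.
- round_key (a joint): How far the round button is pressed, m: 0 up, 0.006 fully down. Springs back when let go; needs 1.5 N to start and 4.5 N fully down.
- round_top (a point): Centre of the top face of the round button, white, 28 mm in diameter in a low steel collar; 52 mm above the table when up, 46 mm when down. Moves with the button.
- square_key (a joint): How far the square key is pressed, m: 0 up, 0.006 fully down, spring as the round button's. To be left alone.
- square_top (a point): Centre of the top face of the square key, white, 26 x 26 mm, 52 mm above the table.
- ink_jar_mid (a point): Centre of a loose amber glass jar with a black cap, 52 mm in diameter, 70 mm tall, standing beyond the console. Leave alone.
- weight_mid (a point): Centre of a loose brass paperweight with a knob, 48 mm in diameter, 46 mm tall, standing on the robot's side of the console. Leave alone.
- tape_mid (a point): Centre of a loose roll of paper tape lying flat, 68 mm in diameter, 20 mm tall, beyond the console. Leave alone.

How it is judged (in metres and radians):
On the way, in this order (a step that is already met when the one before it is completed fails the run):
1. the rocker is switched over (value of joint rocker above 0.3 rad), for 0.1 s.
2. the bar key is pushed down (value of joint bar_key above 0.006 m), for 0.1 s.
3. the round button is held down (two seconds asked, 1.5 s needed) (value of joint round_key above 0.004 m), for 1.5 s.
At the end, for the whole second after the job is handed in: The rocker is over (above 0.30 of 0.36 rad), the bar key is down (above 6 of 8 mm), the round button has been held down (above 4 of 6 mm) for at least 1.5 s and is up again, the square key is up (below 1.5 mm), and jar, weight and tape stand within 15 mm of where they stood (value of joint rocker above 0.3 rad and value of joint bar_key above 0.006 m and value of joint each of round_key, square_key below 0.0015 m and distance of each of ink_jar_mid, weight_mid, tape_mid from where it was at the start of the episode below 0.015 m); the robot touches nothing.
It fails at once if the bar key is pressed before the rocker is over (value of joint bar_key above 0.003 m and value of joint rocker below 0.28 rad).
It fails at once if the round button is pressed before the rocker is over and the bar key is down (value of joint round_key above 0.002 m and (value of joint rocker below 0.28 rad or value of joint bar_key below 0.0055 m)).
It fails at once if the square key is pressed (value of joint square_key above 0.002 m).
It fails at once if the jar, weight or tape is moved, lifted or carried (distance of any of ink_jar_mid, weight_mid, tape_mid from where it was at the start of the episode above 0.015 m).
It also fails if it takes over 54 s, if anything falls off the work surface, if the arm or the gripper's body presses on something with over 40 N, if the wrist force passes 120 N, or if a joint passes its speed limit or range.

### The arm

A 7-joint arm with a two-finger parallel gripper is mounted at the origin on the work surface. World frame = base frame: x ahead of the robot, y to its left, z up, the work surface at z = 0. Lengths are in mm, angles in rad, forces in N, time in s.
With the tool pointing down it reaches from about 425 to 875 mm from the base axis. Payload 4.7 kg.
Tool frame: the origin (TCP) lies midway between the tips of the shut fingers; the grasp point (between the pads) lies ctrl.grip_depth behind it (ctrl.grip_depth is the distance from the TCP to the grasp point, in mm); z points along the fingers, y is the line along which they close (so a half turn about z gives the same grasp; the last joint's range is limited). The gripper opens to 87 mm and grips with 3 to 60 N. Pads are 19 mm wide; open, the fingers measure 117 mm over their backs; the gripper's body (75 mm by 190 mm) begins 51 mm behind the grasp point.
Start: joints at [1.342, 0.321, -0.07, 1.45, 0.023, 1.371, -0.057], TCP at [156.252, -630.96, 222.587] pointing down, gripper open.
Joint ranges: [-2.86, 2.86], [-0.3, 2.09], [-1.38, 1.24], [0.06, 2.45], [-1.56, 4.7], [0.09, 2.05], [-2.69, 2.69]. Speed limits (rad/s): [2.57, 2.57, 3.14, 3.14, 3.14, 3.14, 3.14].

### API

Orientations are given as a unit quaternion [w, x, y, z].
In Python, from bench import ctrl gives the robot as it stands. Calls block until the motion is done:
- ctrl.move_to(position, orientation): joint-space move of the TCP to a pose.
- ctrl.move_l(position, velocity=150, frame=None, threshold=None): straight line of the TCP; frame=None keeps the orientation; velocity is the mean speed in mm/s. With threshold (N) it stops when the force on the tool has changed by that much, and returns True; else False.
- ctrl.goto_joints(angles): joint-space move.
- ctrl.command_gripper(opening, squeeze=None): opening from 0.0 (shut) to 1.0 (fully open); squeeze is the grip in N (None keeps the last); returns when the fingers have stopped.
- ctrl.dwell(seconds).
- ctrl.ik(position, orientation): joint angles nearest the present ones, or None.
- ctrl.camera(name): name is "scene" or "top" or "wrist"; returns a dict with "image" (384x512x3 uint8, red, green, blue), "fx", "fy", "cx", "cy" (pixels), "T" (4x4, takes a point from camera to world coordinates). Camera axes: x right, y down, z forward; pixel columns grow to the right and rows downward; lengths in mm; the calibration is good to about 2 mm. A picture is of the moment at which its call begins. There is no depth.
A pose or a line that the arm cannot do raises ctrl.MotionError and nothing moves.
- ctrl.close_job(): hands the job in; it is judged then, once.
Readings, each from a call of its own:
- ctrl.get_t(): time.
- ctrl.get_q(): joint angles.
- ctrl.get_dq(): joint speeds.
- ctrl.get_joint_efforts(): joint torques, N m.
- ctrl.get_tool_pos(): TCP position.
- ctrl.get_orientation(): TCP orientation.
- ctrl.get_force(): force on the tool from outside, world axes, zero at the start.
- ctrl.get_moment(): the same for the moment, N m.
- ctrl.get_finger_gap(): opening from 0.0 (shut) to 1.0 (fully open).
- ctrl.get_grasp_force(): force on a finger pad.
Only numpy, scipy, OpenCV 4.12 (cv2) and the standard library are available. Lean on these libraries where they do the work, as an engineer would, in place of code of your own. Each camera call takes 0.05 s, during which the arm holds its last target. There are 200 camera calls.

## Working session

There is one attempt and no reset: what is moved stays moved. The work goes in short steps, each a Python script; the robot and the scene stay as the last script left them, time stands still between calls to the robot, and variables do not carry over. Pictures are saved under pics/ and viewed, at most 10 in all, crops included, and the job is handed in when it is done.

```bash
mkdir -p pics; python3 - <<'E'
from bench import ctrl
import cv2,numpy as np
for n in("top","scene"):
    c=ctrl.camera(n); cv2.imwrite(f"pics/{n}0.png",c["image"][:,:,::-1]); print(n,c["fx"],c["cx"],c["cy"],np.round(c["T"],3).tolist())
print(ctrl.get_t(),ctrl.get_orientation(),ctrl.grip_depth)
E
```

```text
top 385.1631688770503 254.56370895808948 187.97932863293096 [[-0.003, -0.997, 0.076, 543.323], [-0.999, -0.001, -0.045, 45.202], [0.045, -0.076, -0.996, 705.01], [0.0, 0.0, 0.0, 1.0]]
scene 397.93322586370095 253.26915708717416 192.4984059514054 [[0.143, 0.776, -0.614, 977.06], [0.99, -0.115, 0.085, -22.402], [-0.004, -0.62, -0.785, 562.073], [0.0, 0.0, 0.0, 1.0]]
0.1 [-8.52894138e-04  9.92639619e-01  1.21102602e-01 -1.38074560e-04] 18.700000000000003
```

View pics/top0.png

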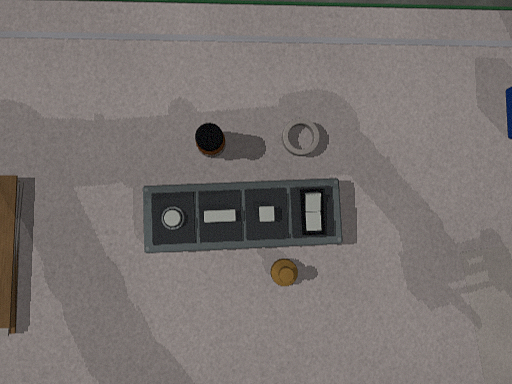

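View pics/scene0.png

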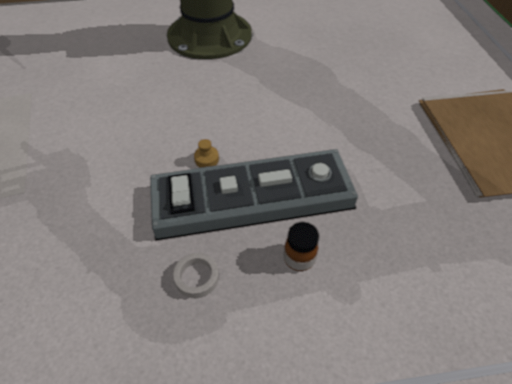

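The top view shows, left to right, the round button (172,217), bar (219,215), square key (266,213) and rocker (313,211). The jar (210,138) and tape (300,138) are beyond the console, and the weight (285,271) is on the near side. Next I'll measure the positions and find the raised wing.

```bash
cat > h.py <<'E'
import cv2,numpy as np
def ray(c,u,v,z):
    T=np.array(c["T"]); d=T[:3,:3]@[(u-c["cx"])/c["fx"],(v-c["cy"])/c["fy"],1]
    return (T[:3,3]+d*(z-T[2,3])/d[2])
def blobs(c,roi,thr,amin):
    x0,y0,x1,y1=roi; g=c["image"].min(2)[y0:y1,x0:x1]
    n,l,s,ce=cv2.connectedComponentsWithStats((g>thr).astype(np.uint8),connectivity=4)
    return sorted([(ce[i][0]+x0,ce[i][1]+y0,int(s[i][4]),s[i].tolist(),cv2.minAreaRect(np.argwhere(l==i)[:,::-1].astype(np.float32))) for i in range(1,n) if amin<s[i][4]<1500])
E
python3 - <<'E'
from bench import ctrl
from h import *
t=ctrl.camera("top");s=ctrl.camera("scene")
for n,c,roi in(("top",t,(155,193,332,240)),("scene",s,(160,160,340,212))):
    for thr in (150,175):
        print(n,thr)
        for b in blobs(c,roi,thr,40): print(np.round(b[:3],1),b[3][:4],np.round(b[4][1],1),round(b[4][2],1),np.round(ray(c,b[0],b[1],52),1))
# console top-face corners by bluish dark grey mask (top view)
im=t["image"]; a=cv2.resize(im[170:260,135:350],None,fx=3.5,fy=3.5,interpolation=cv2.INTER_CUBIC)
b=cv2.resize(s["image"][140:240,140:365],None,fx=3.34,fy=3.34,interpolation=cv2.INTER_CUBIC)
w=max(a.shape[1],b.shape[1]); P=lambda i:cv2.copyMakeBorder(i,0,0,0,w-i.shape[1],cv2.BORDER_CONSTANT)
o=np.vstack([P(a),P(b)])[:600]; print(o.shape); 
o=cv2.resize(o,None,fx=min(1,600/o.shape[0]),fy=min(1,600/o.shape[0])); cv2.imwrite("pics/crop.png",o[:,:,::-1])
E
```

```text
top 150
top 175
scene 150
[179.7 183.2 158. ] [13, 17, 14, 14] [12.2 13. ] 82.9 [540.3 -85.6  52. ]
[228.4 182.3 107. ] [62, 18, 14, 10] [ 8.8 12.3] 82.9 [550.3  -5.   52. ]
[275.  175.4 170. ] [101, 11, 29, 10] [ 6.1 27.8] 81.5 [546.7  74.5  52. ]
[320.8 168.6  81. ] [155, 5, 13, 9] [11.3  8.5] 45.0 [542.9 154.8  52. ]
scene 175
(600, 752, 3)
```

View pics/crop.png

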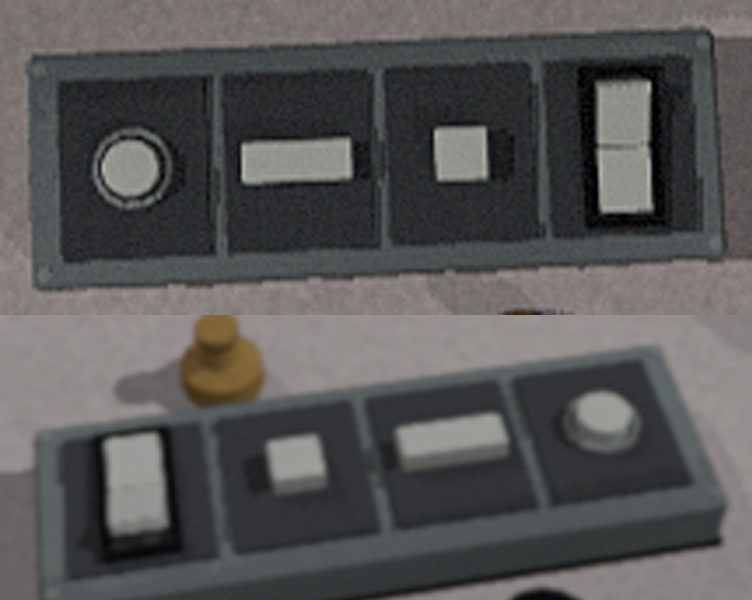

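The crop alone doesn't settle which wing is raised, so I'll shut the gripper and look with the wrist camera. I'll also take tighter measurements with an adaptive threshold.

```bash
python3 - <<'E'
from bench import ctrl
from h import *
t=ctrl.camera("top");s=ctrl.camera("scene")
g=t["image"].min(2); print("max",g[193:240,155:332].max())
for b in blobs(t,(155,193,332,240),110,40): print(np.round(b[:3],1),b[3][:4],np.round(b[4][1],1),round(b[4][2],1),np.round(ray(t,b[0],b[1],52),1))
print("top col",g[185:240,309:318].mean(1).astype(int))
print("scene col",s["image"].min(2)[168:216,177:183].mean(1).astype(int))
ctrl.command_gripper(0.0,20)
ctrl.move_to([470,-85,240],[0,1,0,0])
c=ctrl.camera("wrist"); cv2.imwrite("pics/w1.png",c["image"][:,:,::-1]); print(np.round(c["T"],2).tolist(),c["fx"],ctrl.get_t())
E
```

```text
max 170
[171.6 217.7 195. ] [9, 17, 16, 16] [15. 15.] 90.0 [543.  154.7  52. ]
[219.  215.5 338. ] [49, 17, 31, 12] [10.7 30.6] 86.6 [546.4  75.5  52. ]
[266.2 213.3 207. ] [104, 13, 15, 15] [14. 14.] 90.0 [549.9  -4.3  52. ]
[312.9 211.8 519. ] [151, 0, 15, 38] [37. 14.] 90.0 [552.3 -84.1  52. ]
top col [ 70  59  37  24   8   8  11  43  93 125 135 139 136 135 137 136 137 136
 137 137 135 137 136 136 136 143 115 118 142 141 139 139 139 139 139 139
 141 139 138 139 139 139 139 141 148 107  11  14   7   8  32  42  65  80
  78]
scene col [142 138 125 104  89  75  47  65 118 146 152 151 151 151 152 151 152 151
 152 151 152 151 147 140 141 144 144 145 144 145 144 145 142 134 121 114
  99  64  32  29  27  21  14   6  14  29  39  43]
[[-0.0, -0.96, -0.27, 541.72], [-1.0, 0.0, 0.0, -87.74], [-0.0, 0.27, -0.96, 401.82], [0.0, 0.0, 0.0, 1.0]] 292.0265245794112 4.125
```

View pics/w1.png

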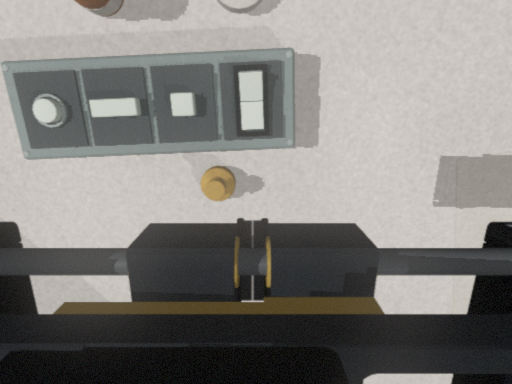

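In the scene view the rocker's far wing spans about 15 rows. Its near wing (+x) spans only about 10 rows, with a visible end face below (rows 202-206), so the +x wing, away from the robot, is raised. The wrist view shows the console clear, with the rocker at (252,100). Key positions from both views agree within about 1 mm, and the spacing is 80 mm as given. I'll press the rocker now.

```bash
python3 - <<'E'
from bench import ctrl
from h import *
s=ctrl.camera("scene")
p=[ray(s,180,v,48)[0] for v in (175.3,190.8,202)]; print("apparent wing lengths far/near(+x)",np.diff(p))
ctrl.move_l([575,-83,130]); ctrl.move_l([575,-83,66],100)
h=ctrl.move_l([575,-83,46],25,threshold=12); print(h,ctrl.get_tool_pos(),ctrl.get_force())
ctrl.dwell(.2); print(ctrl.get_force())
ctrl.move_l([575,-83,100]); ctrl.move_l([510,-83,150])
c=ctrl.camera("scene"); print(c["image"].min(2)[168:216,177:183].mean(1).astype(int),ctrl.get_t())
c=ctrl.camera("wrist");cv2.imwrite("pics/w2.png",c["image"][:,:,::-1])
E
```

```text
apparent wing lengths far/near(+x) [34.05193629 23.32330424]
True [575.31043202 -83.03211151  48.25139018] [-1.52414751  0.68308981  6.28177995]
[-0.20213317  0.67357342  5.68558904]
[150 147 132 109 110 138 155 159 158 158 158 158 158 158 158 158 158 158
 158 158 158 158 152 145 154 160 160 160 160 160 160 160 160 160 160 160
 161 160 150 122  90  57  24  11  15  30  43  46] 8.2917
```

View pics/w2.png

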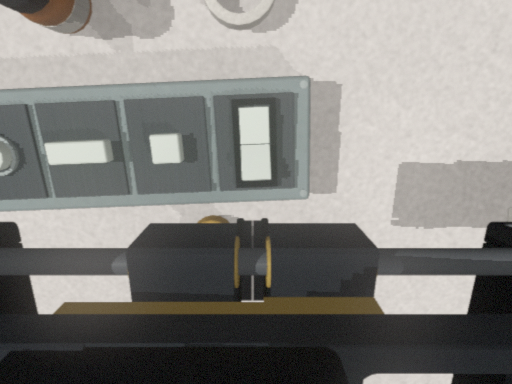

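The near (+x) wing now spans rows 192-206, fully lit and level. The stop at z = 48.3 mm matches 48 mm, so the rocker is over. Next is the bar key, then the round button.

```bash
python3 - <<'E'
from bench import ctrl
from h import *
ctrl.move_l([546.5,75,120]); ctrl.move_l([546.5,75,62],100)
h=ctrl.move_l([546.5,75,42],25,threshold=14); print("bar",h,ctrl.get_tool_pos(),ctrl.get_force())
ctrl.dwell(.3); ctrl.move_l([546.5,75,110])
c=ctrl.camera("scene"); cv2.imwrite("pics/s2.png",cv2.resize(c["image"][120:260,130:370],None,fx=3,fy=3)[:,:,::-1])
c=ctrl.camera("wrist"); cv2.imwrite("pics/w3.png",c["image"][:,:,::-1]); print(ctrl.get_t())
E
```

```text
bar True [546.86784794  74.93385387  44.44963068] [-1.14952473  0.06623951  4.87499682]
12.0167
```

View pics/w3.png

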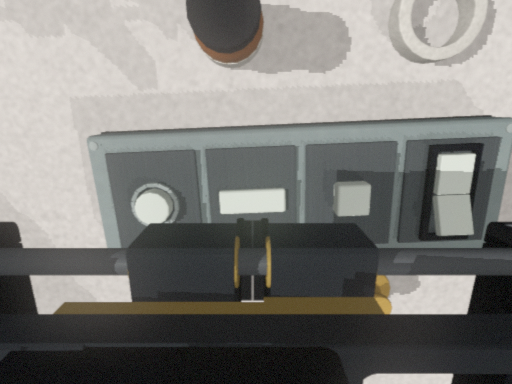

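The wrist view shows the bar (252,201) flush with no side faces visible, and the stop at 44.4 mm means it is about 7.6 mm down. Next, the round button.

```bash
python3 - <<'E'
from bench import ctrl
from h import *
x,y=543,154.7
ctrl.move_l([x,y,110]); ctrl.move_l([x,y,60],100)
h=ctrl.move_l([x,y,44.5],25,threshold=12)
for i in range(5):
    print(h,np.round(ctrl.get_tool_pos(),2),np.round(ctrl.get_force(),2))
    ctrl.dwell(.45)
ctrl.move_l([x,y,110]); ctrl.move_l([480,100,230])
t=ctrl.camera("top"); cv2.imwrite("pics/t2.png",t["image"][:,:,::-1])
c=ctrl.camera("scene"); cv2.imwrite("pics/s3.png",cv2.resize(c["image"][120:300,130:370],None,fx=3,fy=3)[:,:,::-1]); print(ctrl.get_t(),ctrl.get_force())
E
```

```text
True [543.59 154.86  46.45] [-0.56 -1.13  6.66]
True [543.57 154.84  46.45] [-2.96 -0.84  5.57]
True [543.59 154.82  46.45] [-1.43 -0.78  5.55]
True [543.59 154.83  46.46] [-1.3  -0.09  6.19]
True [543.59 154.82  46.47] [-0.97 -0.33  6.31]
17.975 [-0.01265536  0.81537818 -0.80968624]
```

View pics/s3.png

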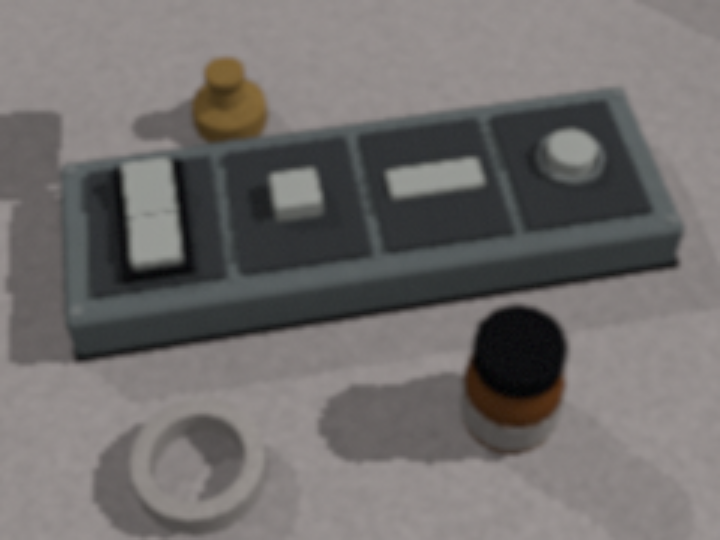

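The rocker is over (150,210), the bar is low (435,178), and the round button is up again (572,150). The square key and the loose objects haven't moved, and the arm is clear.

```bash
python3 -c "
from bench import ctrl
print(ctrl.close_job())"
```

```text
the job is handed in; nothing more can be done
None
```

I handed the job in at about 18 s: rocker switched over, bar key left about 7.5 mm down, and round button held about 5.5 mm down for over 2 s and released; in the last picture the square key, jar, weight and tape look undisturbed (the hand-in returned no verdict).

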